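# Select the round-wheel gear on the cheese brushing machine

### The arm

A 7-joint arm with a two-finger parallel gripper is mounted at the origin on the work surface. World frame = base frame: x ahead of the robot, y to its left, z up, the work surface at z = 0. Lengths are in m, angles in rad, forces in N, time in s.
With the tool pointing down it reaches from about 0.35 to 0.9 m from the base axis. Payload 19.9 kg.
Tool frame: the origin (TCP) lies between the finger pads; the fingertips stand 19 mm ahead of it and the grasp point (between the pads) is the TCP; z points along the fingers, y is the direction in which the jaws open and shut (so a half turn about z gives the same grasp; the last joint's range is limited). The gripper opens to 94 mm and grips with 3 to 60 N. Pads are 16 mm wide; open, the fingers measure 119 mm over their backs; the gripper's body (75 mm by 177 mm) begins 78 mm behind the grasp point.
Start: joints at [-1.254, 0.417, -0.01, 1.614, 0.005, 1.111, -0.053], TCP at [0.219, 0.585, 0.198] pointing down, gripper open.
Joint ranges: [-2.81, 2.81], [-0.39, 2.02], [-1.27, 1.25], [0.06, 2.57], [-1.19, 4.33], [0.19, 2], [-2.82, 2.82]. Speed limits (rad/s): [1.89, 1.89, 2.39, 2.39, 3.01, 3.01, 3.01].

### API

Orientations are given as a 3x3 rotation matrix whose columns are the frame's x, y, z axes.
In Python, from rig import robot gives the robot as it stands. Calls block until the motion is done:
- robot.move_ptp(position, orientation): joint-space move of the TCP to a pose.
- robot.move_linear(position, velocity=0.15, frame=None, threshold=None): straight line of the TCP; frame=None keeps the orientation; velocity is the mean speed in m/s. With threshold (N) it stops when the force on the tool has changed by that much, and returns True; else False.
- robot.goto_joints(angles): joint-space move.
- robot.gripper_to(opening): finger opening in m; the grip force is fixed at half the most; returns when the fingers have stopped.
- robot.pause(seconds).
- robot.ik(position, orientation): joint angles nearest the present ones, or None.
- robot.get_state(): the state.
- robot.grab_frame(name): name is "scene" or "top"; returns the picture (480x640x3 uint8, red, green, blue); there is no depth.
- robot.camera_info(name): a dict with "fx", "fy", "cx", "cy" (pixels), "rvec" (rotation vector, rad) and "tvec" (3), from world to camera coordinates, as OpenCV has them. Camera axes: x right, y down, z forward; pixel columns grow to the right and rows downward; lengths in m; the calibration is good to about 2 mm. A picture is of the moment at which its call begins. camera_info takes no time and is no camera call.
A pose or a line that the arm cannot do raises robot.PlanningError and nothing moves.
- robot.sign_off(): hands the job in, once; it reports no verdict.
The state is a dict: "time": time; "qpos": joint angles; "joint_vel": joint speeds; "effort": joint torques, N m; "ee_pos": TCP position; "tool_rot": TCP orientation; "force": force on the tool from outside, world axes, zero at the start; "moment": the same for the moment, N m; "opening": finger opening in m.
Only numpy, scipy, OpenCV 4.12 (cv2) and the standard library are available. Lean on these libraries where they do the work, as an engineer would, in place of code of your own. Each camera call takes 0.05 s, during which the arm holds its last target.

### The job

Set the cheese brushing machine for round wheels: push its gear lever out of the parking slot, through the H-shaped gate and fully home into the slot that has the round disc sign beyond its end. Only push the lever with the fingers, never pinch it; do not run it into either of the other two signed slots on the way, and leave the loose things around it where they stand. Finish with the robot clear of everything.

Things in the scene. Friction and masses are not known exactly. Their poses are not given: they have to be found in the camera images.
- machine: Table-top cheese brushing machine, fixed. Origin on the table under the middle of its white gearbox (170 x 160 mm, top 150 mm up); x points far from the robot, y left, z up, but for a yaw up to 0.3 rad. Steel bed 40 mm high (x -130..130, y -370..100 mm). To the right a turntable (centre y -250 mm) with a clamped cheese (top 140 mm up) and a steel post (x 108, y -300, top 195 mm up).
- gate_mid (a point): Middle of the top of the 10 mm gate plate on the gearbox, machine axes. Its H opening: a crossing 20 mm wide (x -10..10) along y, and four slots 15 mm wide along x, centred at y +27 and -27 mm, ending at x +32 and -32 mm. The lever parks in the near left slot (x negative, y positive), which has no sign; the other three have one sign each beyond their ends, in changing order.
- lever_along (a joint): Tilt of the lever along the slots, rad, about a pivot 20 mm above the table under gate_mid: 0 upright in the crossing, positive leaning far (machine +x); stops at -0.2 and +0.2 (fully home). It passes sideways only within about 0.04 of 0. Starts at -0.2 to -0.14. No spring or detent: dry friction holds it where it is left (about 2 N at the grip moves it).
- lever_across (a joint): Tilt of the gear lever along the crossing, rad, about the same pivot height: positive leaning left (machine +y), negative right. About +0.21 in the left slots and -0.21 in the right slots (0.02 play either way); it starts at about +0.21. Same friction, no spring.
- stem (a point): Point on the axis of the lever's round steel stem (10 mm diameter), 128 mm from the pivot, at the level of the gate plate. When fully home in a slot it is about 29 mm horizontally from the centre of that slot's sign; in the crossing at that slot's mouth about 54 mm.
- grip_mid (a point): Middle of the lever's black upright grip (26 x 26 mm across its flat faces, which look along the machine's x and y, 46 mm tall), 190 mm from the pivot: about 206 mm above the table, 60 mm above the gate plate. It travels about 38 mm either way from the middle in x and 39 mm in y; grip top at most 233 mm above the table. Its axes are the lever's (x far, y left).
- grip_near: The face pad of the grip that looks towards machine -x (20 x 46 mm, 4 mm thick; outer face 13 mm from the lever's axis). The body's origin and axes are the lever's, at its pivot.
- grip_far: The opposite face pad, looking to machine +x; same size, same origin.
- grip_left: The face pad looking to machine +y; same size, same origin.
- grip_right: The face pad looking to machine -y; same size, same origin.
- sign_disc: The wanted sign: a raised dark steel round disc, 38 mm diameter, 5 mm thick, fixed flat on the gate plate beyond the end of one slot, its centre 54 mm from the middle of the gate along machine x (near or far) and 27 mm along y (left or right). Origin in the centre of its underside.
- sign_bar: A raised dark steel bar, 12 x 38 mm and 5 mm thick, placed like the disc beyond another slot. Origin in the centre of its underside.
- sign_studs: Two raised dark steel studs, 12 mm diameter, 24 mm apart, 5 mm high, beyond another slot. Origin midway between them, on the gate plate.
- goat_cheese: Small loose pale cheese, 48 mm diameter, 40 mm tall, on the bed between gearbox and turntable, near side. Origin under its centre. Leave alone.
- brine_jar: Loose glass jar, 52 mm diameter, 85 mm tall, on the bed, far side. Origin under its centre. Leave alone.
- rind_brush: Loose hand brush lying on the table to the left. Leave alone.
- mould: Loose white open ring mould, 100 mm diameter, 70 mm tall, on the table to the left. Leave alone.
- beaker: Loose steel beaker, 72 mm diameter, 90 mm tall, on the table to the left. Leave alone.
- tomme: Loose grey cheese, 120 mm diameter, 55 mm tall, on the table to the right. Leave alone.
- salt_can: Loose can, 70 mm diameter, 100 mm tall, on the table to the right. Leave alone.

How it is judged:
On the way:
1. the lever is out of the parking slot, in the crossing (value of joint lever_along between -0.06 and 0.06 rad), for 0.04 s.
At the end, for the whole second after the job is handed in: The lever stands still, fully home in the slot of the disc sign (the stem at gate level within 33 mm horizontally of the disc's centre; fully home is 29 mm), and every loose thing is within 30 mm of where it stood (horizontal distance between stem and sign_disc below 0.033 m and velocity of joint lever_along between -0.05 and 0.05 rad/s and velocity of joint lever_across between -0.05 and 0.05 rad/s and distance of each of goat_cheese, brine_jar, rind_brush, mould, beaker, tomme, salt_can from where it was at the start of the episode below 0.03 m); the robot touches nothing.
It fails at once if the lever was run into the slot of the bar sign or of the studs (more than about half way in) (horizontal distance between stem and sign_bar below 0.04 m or horizontal distance between stem and sign_studs below 0.04 m).
It fails at once if the grip was pinched: fingers pressing on two opposite faces at once ((contact force between the fingers and grip_near above 1.5 N and contact force between the fingers and grip_far above 1.5 N) or (contact force between the fingers and grip_left above 1.5 N and contact force between the fingers and grip_right above 1.5 N)).
It fails at once if a loose thing was moved, lifted or knocked away (more than 30 mm) (distance of any of goat_cheese, brine_jar, rind_brush, mould, beaker, tomme, salt_can from where it was at the start of the episode above 0.03 m).
It also fails if it takes over 50 s, if anything falls off the work surface, if the arm or the gripper's body presses on something with over 40 N, if the wrist force passes 120 N, or if a joint passes its speed limit or range.

## Working session

There is one attempt and no reset: what is moved stays moved. The work goes in short steps, each a Python script; the robot and the scene stay as the last script left them, time stands still between calls to the robot, and variables do not carry over. Pictures are saved under pics/ and viewed, and the job is handed in when it is done.

```bash
mkdir -p pics; ls
python3 - <<'E'
from rig import robot
import cv2
for n in("scene","top"):
    im=robot.grab_frame(n); cv2.imwrite(f"pics/{n}0.png",im[:,:,::-1]); print(n,robot.camera_info(n))
s=robot.get_state(); print(s["time"],s["ee_pos"],s["tool_rot"],s["force"],s["opening"])
E
```

```text
pics
scene {'fx': 611.6135360549825, 'fy': 611.6135360549825, 'cx': 325.60480108740023, 'cy': 235.42465076941937, 'rvec': array([ 1.66837626,  1.91465516, -0.73658961]), 'tvec': array([ 0.02991556, -0.3035498 ,  2.05057956])}
top {'fx': 479.59368409557806, 'fy': 479.59368409557806, 'cx': 322.8414976214906, 'cy': 240.73737080508852, 'rvec': array([ 2.15886345, -2.20984567,  0.08796337]), 'tvec': array([0.02673543, 0.56831803, 1.51211368])}
0.1 [0.21878217 0.58507998 0.19748733] [[-9.36660379e-01  3.50238839e-01 -3.01444276e-04]
 [ 3.50238956e-01  9.36659770e-01 -1.07178958e-03]
 [-9.30316104e-05 -1.10948036e-03 -9.99999380e-01]] [-0.06572498  0.42448489  0.18060426] 0.09374994003560086
```

View pics/scene0.png

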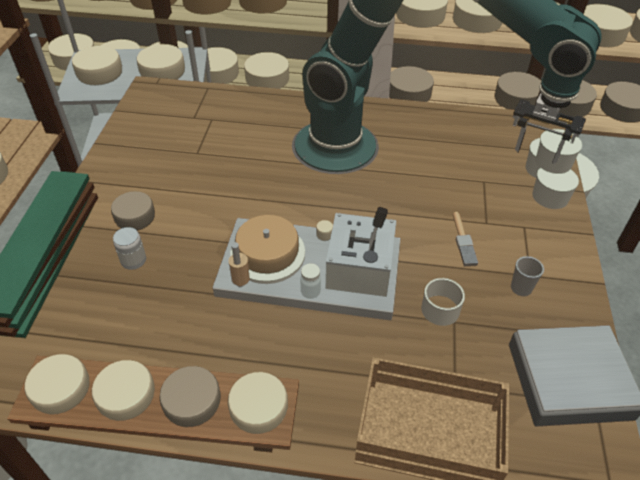

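View pics/top0.png

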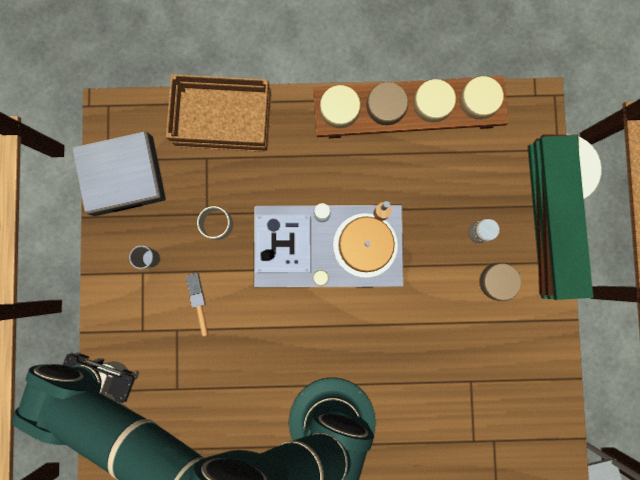

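```bash
cat > h.py <<'E'
from rig import robot
import cv2, numpy as np
def ray(n,px,z):
    c=robot.camera_info(n); R=cv2.Rodrigues(c["rvec"])[0]; t=c["tvec"]
    d=R.T@np.array([(px[0]-c["cx"])/c["fx"],(px[1]-c["cy"])/c["fy"],1]); o=-R.T@t
    return o+d*(z-o[2])/d[2]
def proj(n,P):
    c=robot.camera_info(n); K=np.array([[c["fx"],0,c["cx"]],[0,c["fy"],c["cy"]],[0,0,1]])
    return cv2.projectPoints(np.array(P,float).reshape(-1,3),c["rvec"],c["tvec"],K,None)[0][:,0]
E
python3 - <<'E'
import cv2,numpy as np
from h import *
im=cv2.imread("pics/top0.png"); c=im[200:292,240:350]
cv2.imwrite("pics/topz.png",cv2.resize(c,None,fx=7,fy=6.5,interpolation=cv2.INTER_CUBIC)[:600,:800])
s=cv2.imread("pics/scene0.png")[195:305,315:410]
cv2.imwrite("pics/scenez.png",cv2.resize(s,None,fx=5,fy=5,interpolation=cv2.INTER_CUBIC))
g=cv2.cvtColor(im,cv2.COLOR_BGR2GRAY)
m=(g<100).astype(np.uint8); m[:205]=0;m[278:]=0;m[:,:256]=0;m[:,311:]=0
n,l,st,ce=cv2.connectedComponentsWithStats(m)
for i in range(1,n): print(st[i],ce[i],ray("top",ce[i],0.155))
# bed mask
hsv=cv2.cvtColor(im,cv2.COLOR_BGR2HSV)
b=((hsv[:,:,1]<60)&(g>110)).astype(np.uint8); b[:195]=0;b[300:]=0;b[:,:240]=0;b[:,420:]=0
cs=cv2.findContours(b,0,2)[0]; k=max(cs,key=cv2.contourArea); r=cv2.minAreaRect(k); print(r)
print([ray("top",p,0.04) for p in cv2.boxPoints(r)])
E
```

```text
[268 219  12  12 115] [273.15652174 224.65217391] [0.60915975 0.15836377 0.155     ]
[286 223  12   4  38] [291.52631579 224.89473684] [0.60720502 0.1046574  0.155     ]
[261 233  33  28 379] [277.33773087 247.08970976] [0.54311086 0.14720516 0.155     ]
[286 261   4   2   6] [287.5        261.66666667] [0.49994569 0.11835156 0.155     ]
[295 261   3   2   6] [296.  261.5] [0.49985292 0.09362848 0.155     ]
((328.0, 243.5), (85.0, 148.0), 90.0)
[array([0.69909846, 0.2293323 , 0.04      ]), array([ 0.68830439, -0.24120232,  0.04      ]), array([ 0.41917417, -0.23149323,  0.04      ]), array([0.43009543, 0.23270079, 0.04      ])]
```

View pics/topz.png

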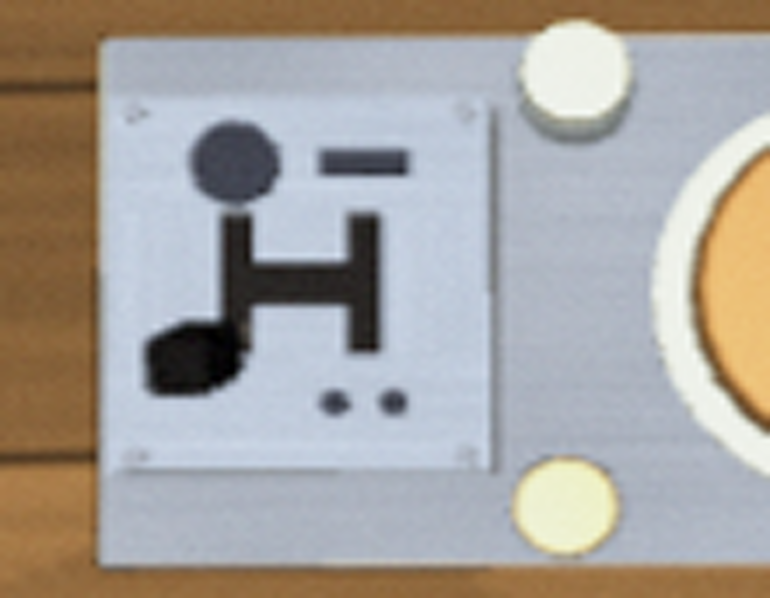

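View pics/scenez.png

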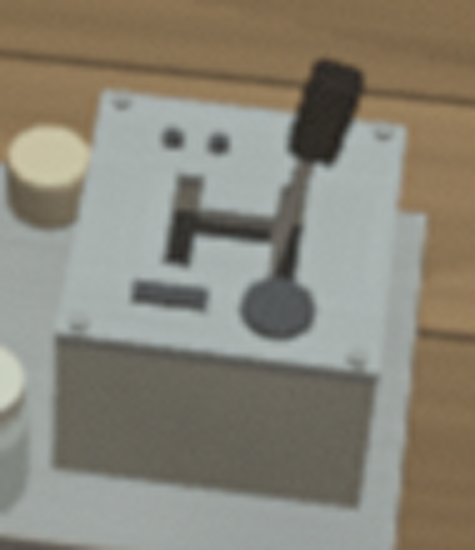

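```bash
cat >> h.py <<'E'
yaw=-0.036; C=np.array([.5543,.133]); X=np.array([np.cos(yaw),np.sin(yaw)]); Y=np.array([-X[1],X[0]])
def W(x,y,z): return np.append(C+x*X+y*Y,z)
def M(p): d=np.array(p)[:2]-C; return np.array([d@X,d@Y])
def snap(n,f,box,k):
    im=robot.grab_frame(n); x0,y0,x1,y1=box
    cv2.imwrite("pics/"+f,cv2.resize(im[y0:y1,x0:x1,::-1],None,fx=k,fy=k,interpolation=cv2.INTER_CUBIC))
E
python3 - <<'E'
from h import *
print("grip",M(ray("top",(267.1,254.9),.213)))
im=cv2.imread("pics/scene0.png"); g=cv2.cvtColor(im,6); m=(g<60).astype(np.uint8); m[:205]=0;m[229:]=0;m[:,:370]=0;m[:,390:]=0
n,l,st,ce=cv2.connectedComponentsWithStats(m); i=1+st[1:,4].argmax(); print(st[i],ce[i],M(ray("scene",ce[i],.206)))
print("exp",proj("scene",W(-.036,.039,.206)),proj("top",W(-.036,.039,.206)))
s=robot.get_state(); R0=s["tool_rot"]
for sg in(1,-1):
    R=np.array([[sg*X[0],-sg*-0+ sg*Y[0],0],[sg*X[1],sg*Y[1],0],[0,0,1.]])
    R=np.column_stack([np.append(sg*X,0),np.append(-sg*Y,0),[0,0,-1]])
    for p in [W(-.095,.04,.3),W(-.095,.04,.21),W(.02,.04,.21)]: print(sg,robot.ik(p,R))
E
```

```text
grip [-0.03748693  0.03655332]
[374 207  13  20 181] [379.73480663 216.77900552] [-0.03389015  0.03827173]
exp [[380.11346638 216.22741912]] [[266.51997549 254.47615282]]
1 [-0.99195246  0.09581703  0.61062043  1.81406797 -0.05784696  1.24944556
 -1.97199713]
1 [-0.99439418  0.19260896  0.64218724  1.93702787 -0.13230145  1.0534229
 -1.90220566]
1 [-0.85441058  0.42997783  0.68108798  1.68130848 -0.29372961  1.13501457
 -1.69928365]
-1 [-0.65755687  0.08962906  0.24708295  1.80477508 -0.02307091  1.24997631
  1.13064672]
-1 [-0.63445256  0.16867304  0.23084049  1.92663017 -0.0442658   1.05110502
  1.15001483]
-1 [-0.52608983  0.36897402  0.23721506  1.67026354 -0.09459629  1.11358666
  1.27235227]
```

Run:
```python
from h import *
R=np.column_stack([np.append(-X,0),np.append(Y,0),[0,0,-1]])
s=robot.get_state(); robot.move_linear(s["ee_pos"]+[0,0,.12])
robot.gripper_to(0.0)
robot.move_ptp(W(-.105,.04,.31),R)
robot.move_linear(W(-.1,.04,.212))
s=robot.get_state(); print(s["time"],s["ee_pos"],M(s["ee_pos"]),s["force"],s["opening"])
snap("top","t1.png",(220,190,340,300),5); snap("scene","s1.png",(310,140,430,310),3.5)
```

```text
4.9917 [0.4561537  0.17686337 0.21271099] [-0.09966145  0.04030244] [-0.3751167   0.10558711  0.46626234] 0.0004060394790659662
```

View pics/s1.png

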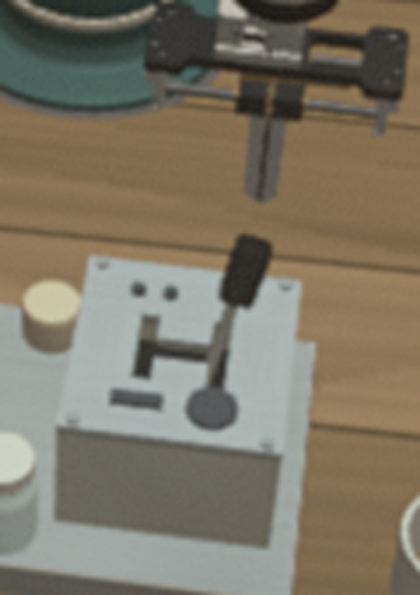

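The closed fingers (tip around crop pixel 262,198) stand near-side of the grip (245,270), lined up with it. I'm pushing to the crossing first.

Run:
```python
from h import *
for x in(-.075,-.06,-.045,-.03,-.022):
    hit=robot.move_linear(W(x,.04,.212),velocity=.04,threshold=15)
    s=robot.get_state(); print(x,hit,round(s["time"],2),M(s["ee_pos"]).round(4),s["force"].round(2))
    if hit: break
robot.pause(.2)
snap("top","t2.png",(220,190,340,300),5); snap("scene","s2.png",(310,140,430,310),3.5)
```

```text
-0.075 False 5.87 [-0.0751  0.04  ] [-0.4  -0.29  0.11]
-0.06 False 6.39 [-0.06    0.0399] [-0.91 -0.15  0.3 ]
-0.045 False 6.92 [-0.0449  0.0399] [-1.04  0.43  0.04]
-0.03 False 7.44 [-0.0298  0.0399] [ 0.56 -0.41 -1.56]
-0.022 False 7.79 [-0.0218  0.04  ] [-0.12 -0.22  0.32]
```

View pics/s2.png

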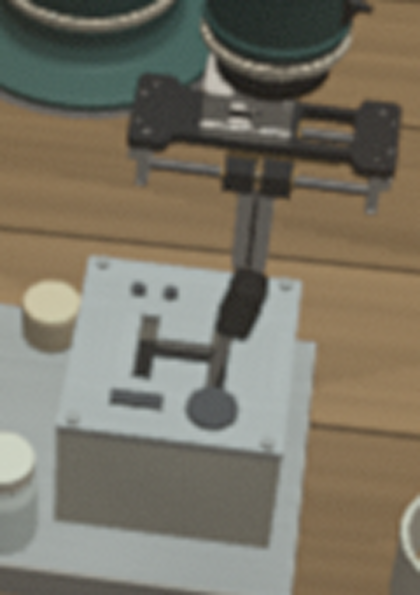

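The grip (240,303) has moved to the crossing with the lever still on the left side. I'll carry on pushing until it's home.

Run:
```python
from h import *
for x,y in((-.012,.04),(-.002,.041),(.008,.041),(.019,.041)):
    hit=robot.move_linear(W(x,y,.212),velocity=.03,threshold=14)
    s=robot.get_state(); print(x,hit,round(s["time"],2),M(s["ee_pos"]).round(4),s["force"].round(2))
    if hit: break
robot.pause(.2); print(robot.get_state()["force"])
snap("top","t3.png",(220,190,340,300),5); snap("scene","s3.png",(310,140,430,310),3.5)
```

```text
-0.012 False 8.57 [-0.0118  0.0399] [-0.61  0.18  0.4 ]
-0.002 False 9.06 [-0.0018  0.0409] [ 0.46 -0.65 -1.23]
0.008 False 9.54 [0.0082 0.0411] [-0.22  0.6  -0.26]
0.019 False 10.06 [0.0192 0.041 ] [-0.15  0.06 -0.03]
[ 0.01275114  0.27998941 -0.48348181]
```

View pics/s3.png

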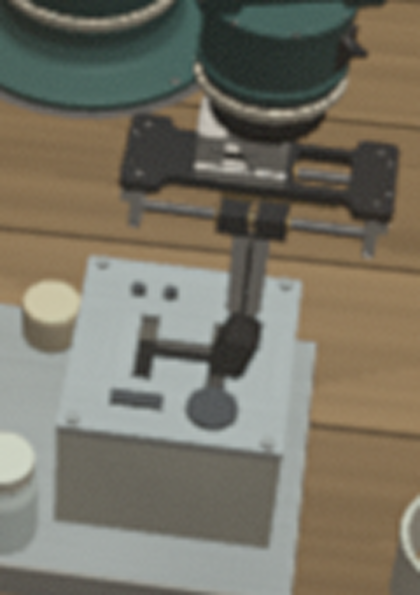

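Run:
```python
from h import *
for x in(.023,.027,.031,.035,.039):
    hit=robot.move_linear(W(x,.041,.212),velocity=.02,threshold=9)
    robot.pause(.1)
    s=robot.get_state(); print(x,hit,round(s["time"],2),M(s["ee_pos"]).round(4),s["force"].round(2))
    if hit or -s["force"][0]>6: break
snap("top","t4.png",(220,190,340,300),5); snap("scene","s4.png",(310,140,430,310),3.5)
```

```text
0.023 True 10.68 [0.0203 0.041 ] [-5.19  0.05  5.83]
```

View pics/s4.png

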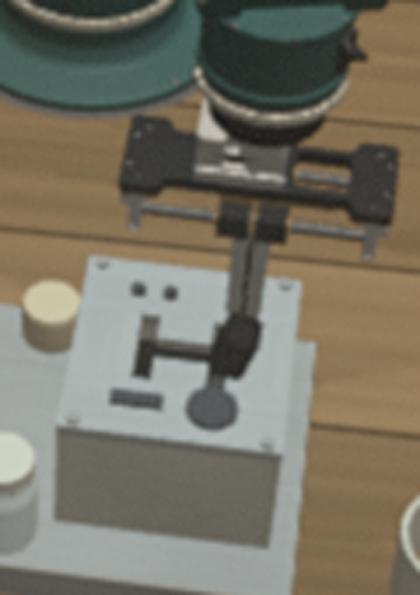

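Run:
```python
from h import *
for a in(.1,.14,.17,.2):
    P=lambda r:W(r*np.sin(a)*.978,r*.21,.02+r*np.cos(a)*.978)
    print(a,[(proj("scene",P(r))-[[310,140]])*3.5 for r in(.13,.19,.213)],proj("top",P(.213)))
hit=robot.move_linear(W(.024,.041,.212),velocity=.02,threshold=22); robot.pause(.1)
s=robot.get_state(); print(hit,M(s["ee_pos"]).round(4),s["force"].round(2))
robot.move_linear(W(-.1,.041,.212),velocity=.1)
robot.move_linear(W(-.12,.041,.32),velocity=.15)
robot.move_linear(W(-.16,.041,.35),velocity=.15)
snap("top","t5.png",(220,190,340,300),5); snap("scene","s5.png",(310,140,430,310),3.5)
s=robot.get_state(); print(s["time"],s["force"])
```

```text
0.1 [array([[215.47479085, 369.75499142]]), array([[238.24826735, 322.61372483]]), array([[247.36985138, 303.73197768]])] [[264.01792757 233.5968271 ]]
0.14 [array([[214.6038795 , 375.44519198]]), array([[236.99900294, 331.06905148]]), array([[245.98125688, 313.27063372]])] [[264.12602489 230.65939306]]
0.17 [array([[213.93863377, 379.83052098]]), array([[236.0400299 , 337.60335669]]), array([[244.91311766, 320.65034012]])] [[264.21594556 228.47964803]]
0.2 [array([[213.26380354, 384.31189601]]), array([[235.0633049 , 344.29550968]]), array([[243.82336392, 328.21505442]])] [[264.3132932  226.32300264]]
False [0.0216 0.0411] [-19.39  -1.4    8.03]
14.075 [ 0.39908719 -0.28277206 -1.35863936]
```

View pics/s5.png

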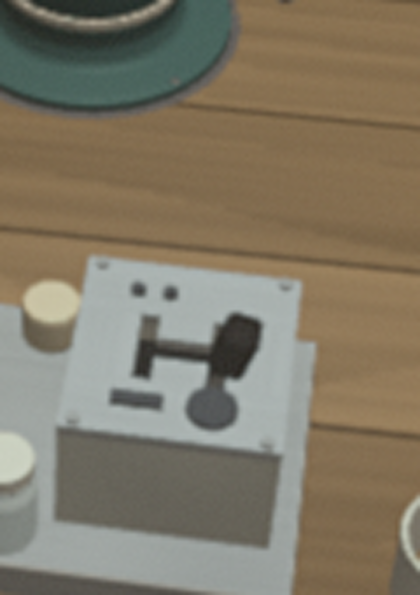

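View pics/t5.png

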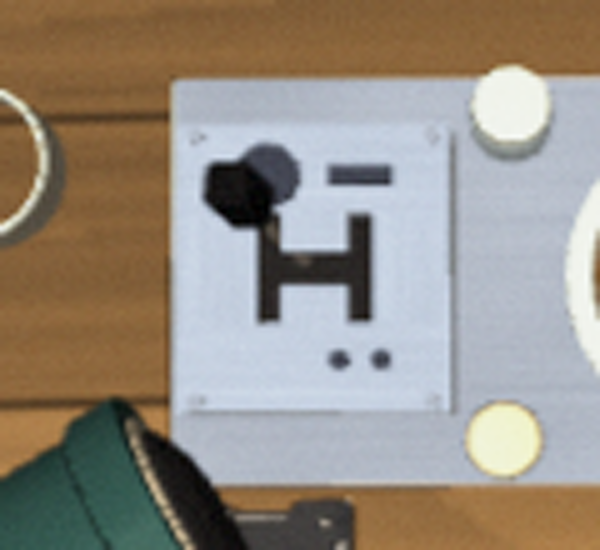

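Run:
```python
from h import *
im=robot.grab_frame("top"); g=cv2.cvtColor(im,7); m=(g<40).astype(np.uint8); m[:215]=0;m[238:]=0;m[:,:255]=0;m[:,:][:, 273:]=0
n,l,st,ce=cv2.connectedComponentsWithStats(m); i=1+st[1:,4].argmax(); print(st[i],ce[i])
for a in(.14,.17,.2): print(a,proj("top",W(.19*np.sin(a)*.978,.04,.02+.19*np.cos(a)*.978)))
im=cv2.cvtColor(robot.grab_frame("scene"),7); m=(im<60).astype(np.uint8); m[:225]=0;m[249:]=0;m[:,:368]=0;m[:,388:]=0
n,l,st,ce=cv2.connectedComponentsWithStats(m); i=1+st[1:,4].argmax(); print(st[i],(ce[i]-[310,140])*3.5)
s=robot.get_state(); print(s["force"],np.abs(s["joint_vel"]).max())
```

```text
[261 223  12  14 120] [267.26666667 228.46666667]
0.14 [[266.71805956 232.55720967]]
0.17 [[266.79452873 230.64239914]]
0.2 [[266.87723536 228.74707412]]
[368 230  16  18 175] [231.64 345.82]
[ 0.1678766  -0.93736123 -0.02721118] 0.00426574928259902
```

Both views put the lever at about +0.2, fully home.

Run:
```python
from h import *
robot.sign_off(); print(robot.get_state()["time"])
```

```text
the job is handed in; nothing more can be done
the job is handed in; nothing more can be done
```

The lever is fully home in the far-left slot, the one with the disc sign, and I've handed the job in. I found the disc, bar and studs in the camera images. With the fingers closed, I pushed only the near face of the grip, straight from the parking slot through the crossing. I then drew the arm back and up.

- **Lever home:** The push ended on a firm stop, with about 19 N for 1 mm of further travel. With the arm withdrawn, the grip matched the fully-home tilt (about +0.2) to within about 0.5 px in the top view. The scene view agreed on that tilt to within about 0.5 px vertically. Its horizontal pixel was about 1 px off, because that mask took in part of the dark gate opening.
- **Force stop:** My first push stopped 1–2 mm after my computed end point without meeting the stop, so I pushed on until it did. No other check disagreed.
- **Surroundings:** The bar and studs slots were never entered. The goat cheese and brine jar look unmoved in the last pictures. I did not measure the other loose things again; the arm passed well above them.
- **Finish:** The robot was clear and still, with about zero tool force. The clock read about 14 s when last checked, just before I handed in.

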